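Square a flat-edged disc to the bar of an alignment jig and close the keeper

ROBOT

A 6-joint arm with a two-finger parallel gripper is mounted at the origin on a cart in front of the work surface, level with it; the furniture and walls round the work are solid. World frame = base frame: x ahead of the robot, y to its left, z up, the work surface at z = 0. Lengths are in mm, angles in rad, forces in N, time in s.
With the tool pointing down it reaches from about 250 to 725 mm from the base axis. Payload 4 kg.
Tool frame: the origin (TCP) lies on the centre line of the jaws, within the pads' length; the fingertips stand 8 mm ahead of it and the grasp point (between the pads) lies 11 mm behind it; z points along the fingers, y is the line along which they close (so a half turn about z gives the same grasp; the last joint's range is limited). The gripper opens to 85 mm and grips with 20 to 120 N. Pads are 22 mm wide; open, the fingers measure 114 mm over their backs; the gripper's body (76 mm by 85 mm) begins 54 mm behind the grasp point. The pads swing forward as they close: fully open they stand 13 mm farther back than shut.
Start: joints at [-1.179, 0.241, 0.005, 1.335, 0, 1.571], TCP at [190.924, -462.112, 239.306] pointing down, gripper open.
Joint ranges: [-2.72, 2.72], [-1.05, 1.87], [-1.09, 1.28], [-1.99, 2.15], [-1.42, 1.44], [-3.14, 3.14]. Speed limits (rad/s): [2.79, 2.79, 3.14, 3.14, 3.14, 3.14].

INTERFACE

Orientations are given as a unit quaternion [x, y, z, w].
In Python, from plant import state, capture, sign_off, search_frame, mark_of gives the robot as it stands.
- The arm moves only by the tool servo_tool, never from a script. Its argument "deltas" is a list of rows, each an object with "linear": the shift along the tool's x, y, z in fractions of the full range, 1 being 0.75 m, a list of three; "turn": the turn, a rotation vector about the tool's x, y, z in parts of the range, where 1.0 means pi/2 rad, a list of three. In form: [{"linear": [dx, dy, dz], "turn": [wx, wy, wz]}, ...]. A call has 1 to 8 rows; each row is the pose to reach, as a shift and turn from the pose commanded when the call began, along the tool's axes at that moment; what a row does not reach only later rows make up. A row lasts 1/8 s, in which the tool goes at most 62.5 mm and 10.7 degrees, less where a joint would pass 70% of its speed; a pose out of reach is approached as far as the arm can. No shift or turn number may pass 1 either way. A call with a gripper value outside its range is refused whole. "jaw" is the opening, from 0 (shut) to 1 (fully open), set as the call begins (left out, the last holds). The fingers move at their own pace and stop on an object; the grip force is fixed at half the most. Time passes only in rows, so rows that repeat a pose let the fingers close. It gives the time, the measured TCP pose, the force, the opening and the grip force at its end, in the units of the state.
- state(): the state, without advancing time (a new reading comes with each control period).
- capture(name): name is "scene" or "top" or "wrist"; returns a dict with "frame" (420x560x3 uint8, blue, green, red), "mtx" (3x3 intrinsics, pixels), "R" (3x3) and "t" (3): a world point X has camera coordinates R X + t. Camera axes: x right, y down, z forward; pixel columns grow to the right and rows downward; lengths in mm; the calibration is good to about 2 mm. A picture is of the moment at which its call begins. There is no depth.
- sign_off(): hands the job in; it is judged then, once.
Trained networks look in the newest picture that a camera, given by its name, has taken for a name from the list of things; names that differ only in an ending like _2 or _b are one class to them, and where a whole thing is asked for, a point or a joint stands for the part that bears it (a point fixed in the world has none). Each returns a list of dicts, best first, with "conf" (0 to 1); they miss things now and then, are a little off and sometimes report something else, mostly with a low value. They report only what shows in the picture. A call takes as long as a camera call. They do not tell look-alikes from the thing itself.
- search_frame(camera, label): "position" ([column, row] as shares, 0 to 1, of the picture: columns of its width, rows of its height, amid what is visible of it).
- mark_of(camera, label): "position" ([column, row] as shares, 0 to 1, of the picture: columns of its width, rows of its height: a listed point, or the origin of a listed thing).
The state is a dict: "clock": time; "q": joint angles; "joint_vel": joint speeds; "tau": joint torques, N m; "position": TCP position; "tcp_rot": TCP orientation; "wrist_force": force on the tool from outside, world axes, zero at the start; "ft_torque": the same for the moment, N m; "grip_width": opening from 0.0 (shut) to 1.0 (fully open); "grip_force": force on a finger pad.
Only numpy, scipy, OpenCV 4.12 (cv2) and the standard library are available. Lean on these libraries where they do the work, as an engineer would, in place of code of your own. Each camera call takes 0.05 s, during which the arm holds its last target. There are 200 camera calls.

TASK

The round metal disc with one flat edge lies turned the wrong way in the alignment jig. Leave the jig's sliding keeper back, and with light fingertips on top of the disc turn it and press it home so that its flat bears flush along the straight alignment bar for a moment. Then slide the keeper forward until both its nose pins just rest on the disc's rim, gently, with the flat still flush; don't press hard on the disc, and don't disturb the things standing round the jig.

Things in the scene. Friction and masses are not known exactly. Their poses are not given: they have to be found in the camera images.
- jig: Fixed dark steel plate 210 x 150 x 12 mm on levelling feet, 3 to 10 mm over the bench. Origin on the plate's underside, below the centre of a seated disc, 135 mm from the near edge, 75 mm from the far edge; x points to the alignment bar (away from the robot, within 25 deg), y left, z up. On it a slippery sprung round platen (84 mm across, top at z = 16 mm) bears the disc.
- align_bar: Straight polished steel bar across the far end of the jig's plate, 90 mm long along y, 12 mm thick, 18 mm high. Origin: middle of its near face, at the plate's top (jig x = 40, z = 12 mm); axes as the jig's. The disc's flat must lie along this face. Guide pins for the disc, 8 mm thick, 17 mm high, at jig x = 0, y = +-56.5 mm. The platen yields 16 N/mm after a preload of 4.8 N.
- disc: Loose steel-grey disc, radius 50 mm, 8 mm thick, 0.1 to 0.21 kg, lying on the platen (its top at jig z = 24 mm), too wide to grip. A flat 60 mm long is cut 40 mm from the centre. Origin: centre, underside; its +x points to the flat. It starts 12 to 16 mm short of the seated place (jig x = 0), turned 35 to 130 deg anticlockwise from above. Over 20 N by finger or bar harms it.
- flat_left (a point): Point on the disc's flat, at half thickness, 28 mm from the flat's middle towards the disc's +y. Fingertips hold the disc's top (friction about 0.6) better than the platen does (0.15): two tips about 45 mm apart astride its centre, pressed down with about 7 N in all, carry it round and along with the gripper.
- flat_right (a point): Point on the disc's flat, at half thickness, 28 mm from the flat's middle towards the disc's -y. Pushed against the bar within a few degrees of true, the flat squares itself, if the push goes on for some 5 mm more with the fingertips slipping over the disc.
- keeper (a joint): Travel (m) of the keeper along the jig's x to the bar: an aluminium block 50 x 40 mm on the near end of the plate with two upright nose pins (8 mm thick, 44 mm apart). 0 fully back, stop at 0.045, starts at 0 to 0.008. At 0.030 both pins touch the rim of a seated disc. 2.5 N of friction; stays where left. Keep it under 0.014 until the flat is at the bar.
- keeper_top (a point): Middle of the top edge of the keeper's upright grip plate, at jig z = 62 mm. The plate is 12 mm thick along the jig's x, 30 mm wide along y, and rises from jig z = 22 to 62 mm; pinch it from above or push it from behind. Its middle lies 30 mm behind the line of the nose pins.
- bench_timer: White bench timer standing on the bench right of the jig, 39 x 68 x 62 mm, origin under its centre. To be left alone.
- objective: Spare microscope objective standing right of the jig, 30 mm across, 45 mm high, origin under its centre. To be left alone.
- oil_bottle: Small brown bottle with black cap standing left of the jig, 30 mm across, 62 mm high, origin under its centre. To be left alone.
Not all that is in view belongs to the job. Of the things that look like the disc, the largest one is meant.

How it is judged:
By the outcome, as a careful person would: the job done as asked, in the order asked, and still so for the second after the job is handed in, with the robot touching nothing.
It also fails if it takes over 72 s, if anything falls off the work surface, if the arm or the gripper's body presses on something with over 40 N, if the wrist force passes 120 N, or if a joint passes its speed limit or range.

## Working session

There is one attempt and no reset: what is moved stays moved. The work goes in short steps, Python scripts to look and compute and a tool call to move; the robot and the scene stay as the last step left them, time stands still between calls to the robot, and variables do not carry over. Pictures are saved under pics/ and viewed, at most 10 in all, crops included, and the job is handed in when it is done.

Besides the shell and the picture viewer there is one more tool, called by a JSON object that holds its "name" and its "arguments". servo_tool: Moves the arm, as the interface text tells. Its arguments: {"type":"object","properties":{"deltas":{"type":"array","items":{"type":"object","properties":{"linear":{"type":"array","items":{"type":"number"}},"turn":{"type":"array","items":{"type":"number"}}}}},"jaw":{"type":"number"}},"required":["deltas"]}

```bash
mkdir -p pics; cat > h.py <<'E'
import numpy as np,cv2
from plant import *
from scipy.spatial.transform import Rotation as Ro
def ray(c,px,z):
    K,R,t=map(np.array,(c["mtx"],c["R"],c["t"]))
    t=t.ravel();o=-R.T@t
    d=R.T@np.linalg.solve(K,[px[0],px[1],1.])
    return o+d*(z-o[2])/d[2]
def proj(c,X):
    p=np.array(c["mtx"])@(np.array(c["R"])@np.array(X,float)+np.array(c["t"]).ravel());return p[:2]/p[2]
def px(m): return np.array(m["position"])*[560,420]
E
python3 - <<'E'
from h import *
print(state())
for n in ["scene","top"]:
    c=capture(n); cv2.imwrite(f"pics/{n}0.png",c["frame"])
    print(n,(-np.array(c["R"]).T@np.array(c["t"]).ravel()).round())
    for l,z in [("jig",6),("align_bar",18),("disc",22),("flat_left",26),("flat_right",26),("keeper_top",68),("bench_timer",0),("objective",0),("oil_bottle",0)]:
        for m in mark_of(n,l)[:3]: print(l,round(m["conf"],2),px(m).round(1),ray(c,px(m),z).round(1))
E
```

```text
{'clock': 0.0, 'q': array([-1.17900842e+00,  2.41441729e-01,  3.74867366e-03,  1.33519225e+00,
       -5.27125377e-06,  1.57081359e+00]), 'joint_vel': array([-0.00043977, -0.00020444,  0.00023261,  0.00038837, -0.0007303 ,
        0.00043446]), 'tau': array([ 1.83765325e-03, -3.72320688e+01,  2.52405971e+01,  1.68677961e-02,
        1.29844193e-04,  1.52200865e-06]), 'position': array([ 190.68983183, -461.55912129,  238.40790296]), 'tcp_rot': array([ 9.80875204e-01,  1.94634898e-01, -2.05896631e-04, -1.02399542e-03]), 'wrist_force': array([-0.60446949,  0.04903968,  0.90892604]), 'ft_torque': array([0.02140804, 0.03166994, 0.0351833 ]), 'grip_force': 0.0, 'grip_width': 1.0026538753580936}
scene [ 605. -660.  553.]
jig 0.9 [309.6 227.4] [615.4 131.4   6. ]
align_bar 0.63 [326.7 217.1] [657.1 162.1  18. ]
disc 0.97 [287.4 284.3] [574.1 -90.6  22. ]
disc 0.95 [311.4 220.1] [619.1 140.   22. ]
disc 0.74 [325.4 196.3] [655.7 258.4  22. ]
flat_left 0.72 [274.  270.9] [544.8 -57.6  26. ]
flat_left 0.63 [333.1 198.9] [675.3 239.2  26. ]
flat_left 0.58 [292.7 214.8] [572.4 154.5  26. ]
flat_r
[... 493 characters left out ...]
5.1 147.6  18. ]
disc 0.81 [194.5 167.7] [665.6 304.6  22. ]
disc 0.65 [337.4 209.4] [569.  -60.4  22. ]
disc 0.59 [261.8 192.3] [607.1 131.3  22. ]
flat_left 0.74 [207.4 169.3] [661.5 270.8  26. ]
flat_left 0.73 [252.1 208.9] [563.5 153.9  26. ]
flat_left 0.64 [326.4 216.9] [548.8 -32.6  26. ]
flat_right 0.94 [243.7 185.7] [622.  177.3  26. ]
flat_right 0.74 [327.4 202.2] [586.1 -34.4  26. ]
flat_right 0.67 [198.8 183.1] [625.3 290.8  26. ]
keeper_top 0.64 [274.3 223.1] [525.   96.8  68. ]
bench_timer 0.82 [367.4 249.3] [ 472.1 -140.7    0. ]
objective 0.62 [376.8 211.4] [ 570.  -164.6    0. ]
objective 0.18 [262.2 187.1] [624.6 131.7   0. ]
oil_bottle 0.56 [162.6 244.3] [469.9 379.2   0. ]
```

View pics/top0.png

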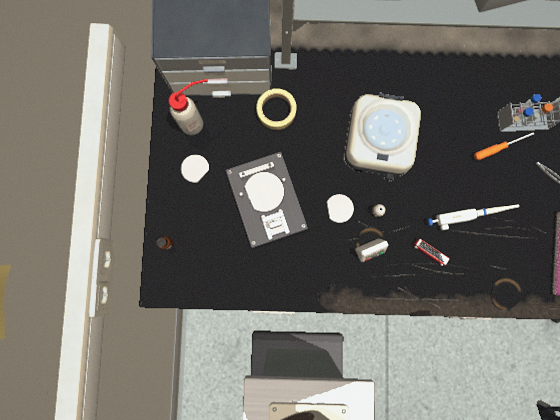

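View pics/scene0.png

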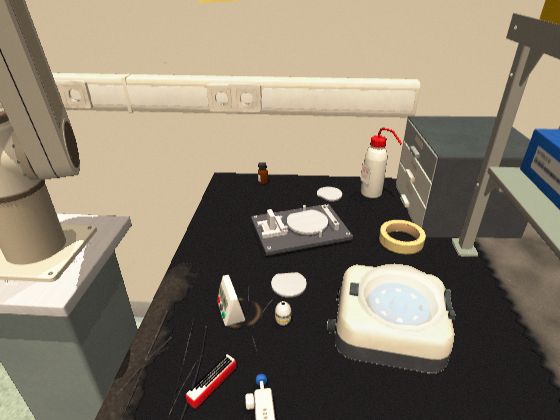

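Three white look-alike discs show in the top picture: (195,168) lying on the bench to the left, (265,192) on the jig's platen, and (340,208) lying on the bench to the right. The one in the jig is the largest, so it's the one meant. The bar is at about (257,170), the keeper at about (274,225), and the bottle, timer and objective stand clear of the jig. Next I move the wrist camera over it.

The manual's scale: shifts go in shares of 0.75 m and turns go in shares of pi/2 rad. Converting my numbers, 0.35 m / 0.75 = 0.4667, 0.31 m / 0.75 = 0.4133.

{"name": "servo_tool", "arguments": {"deltas": [{"linear":[0.0533,-0.0373,0],"turn":[0,0,0]},{"linear":[0.1133,-0.08,0],"turn":[0,0,0]},{"linear":[0.1733,-0.12,0],"turn":[0,0,0]},{"linear":[0.2333,-0.1627,0],"turn":[0,0,0]},{"linear":[0.2933,-0.204,0],"turn":[0,0,0]},{"linear":[0.3533,-0.2453,0],"turn":[0,0,0]},{"linear":[0.4133,-0.2867,0],"turn":[0,0,0]},{"linear":[0.4667,-0.3267,0],"turn":[0,0,0]}]}}

```text
clock: 2.0
position: [421.8, -100.4, 239.6]
tcp_rot: [0.981, 0.195, 0.0, 0.0]
wrist_force: [0.6, -0.6, 0.8]
grip_width: 0.999
grip_force: 0.0
```

{"name": "servo_tool", "arguments": {"deltas": [{"linear":[0.0533,-0.0373,0],"turn":[0,0,0]},{"linear":[0.1067,-0.0747,0],"turn":[0,0,0]},{"linear":[0.16,-0.112,0],"turn":[0,0,0]},{"linear":[0.2,-0.1493,0],"turn":[0,0,0]},{"linear":[0.24,-0.1787,0],"turn":[0,0,0]},{"linear":[0.2667,-0.1933,0],"turn":[0,0,0]},{"linear":[0.2667,-0.1933,0],"turn":[0,0,0]},{"linear":[0.2667,-0.1933,0],"turn":[0,0,0]}]}}

```text
clock: 3.0
position: [549.8, 107.9, 239.1]
tcp_rot: [0.981, 0.195, -0.0, 0.0]
wrist_force: [0.2, -0.7, -0.3]
grip_width: 1.002
grip_force: 0.0
```

```bash
python3 - <<'E'
from h import *
s=state(); print(s["clock"],s["q"].round(3),s["position"].round(1),s["tcp_rot"].round(4),s["wrist_force"].round(1))
n="wrist"
c=capture(n); cv2.imwrite("pics/w1.png",c["frame"])
print((-np.array(c["R"]).T@np.array(c["t"]).ravel()).round(), np.array(c["R"]).round(2))
for l,z in [("jig",6),("align_bar",18),("disc",22),("flat_left",26),("flat_right",26),("keeper_top",68)]:
    for m in mark_of(n,l)[:3]: print(l,round(m["conf"],2),px(m).round(1),ray(c,px(m),z).round(1))
E
```

```text
3.0 [ 0.194  0.362  0.172  1.382 -0.     2.944] [549.8 107.9 239.1] [ 9.809e-01  1.945e-01 -5.000e-04  2.000e-04] [ 0.2 -0.7 -0.3]
[627. 140. 373.] [[ 0.38 -0.92 -0.  ]
 [-0.87 -0.36  0.33]
 [-0.3  -0.12 -0.95]]
align_bar 0.72 [287.3  58.1] [652.8 143.5  18. ]
disc 0.74 [436.  214.7] [573.9 -55.3  22. ]
disc 0.57 [287.1 113.5] [608.3 125.   22. ]
flat_left 0.85 [245.8 144.9] [566.9 150.4  26. ]
flat_left 0.82 [405.  224.2] [553.5 -29.   26. ]
flat_right 0.8 [417.9 192.5] [588.1 -24.4  26. ]
flat_right 0.78 [241.7  81.7] [618.5 173.8  26. ]
flat_right 0.54 [124.    9.3] [634.6 286.4  26. ]
keeper_top 0.6 [285.3 223.5] [521.9  91.4  68. ]
```

View pics/w1.png

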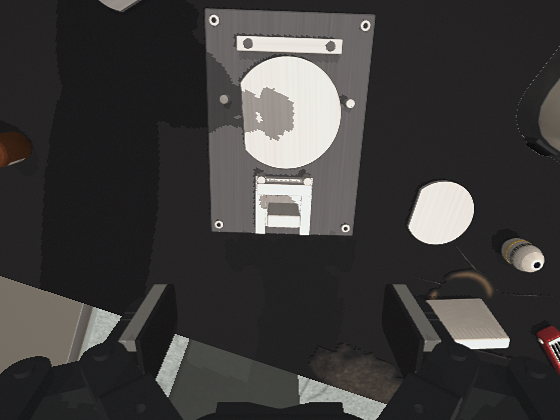

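The wrist picture shows the jig upright: bar at rows 37–53, the disc centred near (290,112) with its flat on the left at columns 241–246, and the keeper at about (285,210). A close crop will confirm the choice and give me corners to fit.

```bash
python3 - <<'E'
from h import *
f=cv2.imread("pics/w1.png")[0:245,195:385]
cv2.imwrite("pics/w1c.png",cv2.resize(cv2.convertScaleAbs(f,alpha=1.0),None,fx=2.4,fy=2.4,interpolation=cv2.INTER_CUBIC))
E
```

```text
(no output)
```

View pics/w1c.png

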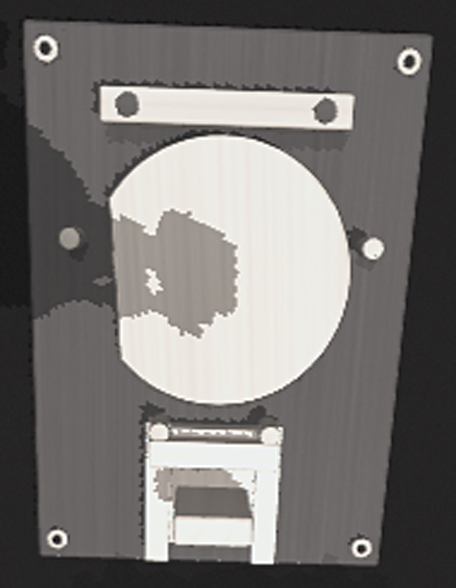

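```bash
cat > fit.py <<'E'
from h import *
from scipy.optimize import least_squares
def T(p,J):
    a=p[2];c,s=np.cos(a),np.sin(a)
    return np.array([p[0]+c*J[0]-s*J[1],p[1]+s*J[0]+c*J[1],p[3]+J[2]])
E
python3 - <<'E'
from fit import *
c=capture("wrist")
J=[(75,75,12),(75,-75,12),(-135,75,12),(-135,-75,12),(52,45,30),(52,-45,30),(40,-45,30),(40,45,30),(0,56.5,29),(0,-56.5,29)]
P=np.array([(24,20),(433,36),(40,557),(378,565),(100,87),(354,95),(352,129),(102,120),(69,238),(373,248)])/2.4+[195,0]
f=lambda p:np.ravel([proj(c,T(p,j)) for j in J]-P)
r=least_squares(f,[620,135,.35,6],loss="soft_l1");p=r.x
print(p.round(3),np.degrees(p[2]),np.abs(r.fun).max()); print(f(p).reshape(-1,2).round(1).tolist())
np.save("jig.npy",p)
def tojig(w):
    a=p[2];R=np.array([[np.cos(a),np.sin(a)],[-np.sin(a),np.cos(a)]]);return R@(w[:2]-p[:2])
g=lambda x,y,z:tojig(ray(c,np.array([x,y])/2.4+[195,0],p[3]+z))
A,B=g(109,198,24),g(122,358,24)
print("flat",A,B,np.linalg.norm(A-B))
d=B-A; print("normal deg",np.degrees(np.arctan2(d[1],d[0]))-90+180)
rim=np.array([g(*q,24) for q in [(218,135),(290,163),(335,210),(351,265),(335,330),(290,383),(218,404),(150,385),(145,160)]])
q=least_squares(lambda v:np.hypot(*(rim-v[:2]).T)-v[2],[0,0,50]).x;print("circle",q)
print("gripplate",[g(*k,62).round(1) for k in [(172,516),(252,518),(172,545),(252,545)]])
print("pins",g(159,432,36),g(271,436,36))
for n in ["top","scene"]:
    cc=capture(n);print(n,[proj(cc,T(p,j)).round(1) for j in J[:4]])
    fr=cc["frame"].copy()
    for j in J: cv2.circle(fr,tuple(int(v*8) for v in proj(cc,T(p,j))),8,(0,0,255),1,cv2.LINE_AA,3)
    cv2.imwrite(f"pics/ov_{n}.png",cv2.resize(fr[140:260,200:330] if n=="top" else fr[180:270,240:370],None,fx=5,fy=5))
E
```

```text
[6.19280e+02 1.29293e+02 3.59000e-01 4.28900e+00] 20.5611722967726 1.0945000142144465
[[-0.4, -0.1], [0.3, -0.7], [-0.0, -0.7], [0.0, 0.1], [0.2, -0.6], [0.2, -0.2], [-0.2, 0.9], [-0.5, 1.1], [0.8, 0.2], [-0.2, 0.2]]
flat [14.74530187 42.72034699] [-44.80325919  37.77007702] 59.75396470213039
normal deg -85.24793013274495
circle [-12.65776175   0.55931236  49.86721692]
gripplate [array([-97.1,  15.6]), array([-97. , -14.4]), array([-108.8,   15.4]), array([-107.8,  -14.9])]
pins [-71.44610304  22.13415365] [-71.67087588 -21.98425851]
top [array([225.6, 170. ]), array([281.1, 151.6]), array([251.7, 247.9]), array([308.2, 228.5])]
scene [array([328.4, 204.5]), array([352.8, 236.7]), array([250.4, 216.9]), array([265.3, 252.8])]
```

Scaled: 0.13 m / 0.75 = 0.1733, 0.11 m / 0.75 = 0.1467, -1.36 rad / 1.5708 = -0.8658.

{"name": "servo_tool", "arguments": {"deltas": [{"linear":[0.02,0.0013,0],"turn":[0,0,-0.1082]},{"linear":[0.04,0.004,0.0133],"turn":[0,0,-0.2165]},{"linear":[0.06,0.0067,0.04],"turn":[0,0,-0.3247]},{"linear":[0.0796,0.0079,0.0667],"turn":[0,0,-0.4329]},{"linear":[0.0796,0.0079,0.0933],"turn":[0,0,-0.5411]},{"linear":[0.0796,0.0079,0.12],"turn":[0,0,-0.6494]},{"linear":[0.0796,0.0079,0.1467],"turn":[0,0,-0.7576]},{"linear":[0.0796,0.0079,0.1733],"turn":[0,0,-0.8658]}], "jaw": 0.5}}

```text
clock: 4.5
position: [607.7, 125.7, 108.6]
tcp_rot: [0.638, 0.77, -0.0, -0.0]
wrist_force: [-0.4, -0.8, 0.5]
grip_width: 0.501
grip_force: 0.0
```

Scaled: 0.05 m / 0.75 = 0.0667, 0.04 m / 0.75 = 0.0533, -0.43 rad / 1.5708 = -0.2737.

{"name": "servo_tool", "arguments": {"deltas": [{"linear":[0,0,0.0267],"turn":[0,0,-0.0955]},{"linear":[0,0,0.0533],"turn":[0,0,-0.191]},{"linear":[0,0,0.0667],"turn":[0,0,-0.2737]},{"linear":[0,0,0.0667],"turn":[0,0,-0.2737]},{"linear":[0,0,0.0667],"turn":[0,0,-0.2737]}]}}

```text
clock: 5.12
position: [608.2, 125.8, 59.8]
tcp_rot: [0.462, 0.887, 0.0, 0.0]
wrist_force: [-0.5, 0.0, 0.4]
grip_width: 0.5
grip_force: 0.0
```

```bash
python3 - <<'E'
from h import *
s=state(); R=Ro.from_quat(s["tcp_rot"]).as_matrix();print(s["clock"],s["q"].round(3),s["position"].round(2),np.degrees(np.arctan2(R[1,0],R[0,0])),s["wrist_force"].round(1),s["ft_torque"].round(2),s["grip_width"])
c=capture("wrist"); cv2.imwrite("pics/w2.png",c["frame"])
E
```

```text
5.125 [0.204 0.601 0.071 1.04  0.    1.166] [608.2  125.78  59.84] 124.90408728201648 [-0.5  0.   0.4] [ 0.08 -0.01  0.02] 0.4997483608447282
```

View pics/w2.png

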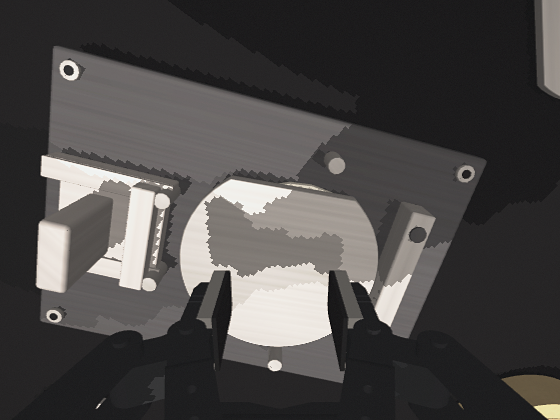

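The wrist picture shows the fingertips, at about (215,310) and (345,310), astride the disc's centre. The flat is at the upper edge and the bar to the right, with clearance all round. Now I descend.

Scaled: 0.022 m / 0.75 = 0.0293, 0.02 m / 0.75 = 0.0267.

{"name": "servo_tool", "arguments": {"deltas": [{"linear":[0,0,0.0133],"turn":[0,0,0]},{"linear":[0,0,0.0267],"turn":[0,0,0]},{"linear":[0,0,0.0293],"turn":[0,0,0]},{"linear":[0,0,0.0293],"turn":[0,0,0]}]}}

```text
clock: 5.68
position: [607.5, 125.6, 37.1]
tcp_rot: [0.462, 0.887, -0.0, -0.0]
wrist_force: [0.3, 0.6, 0.8]
grip_width: 0.501
grip_force: 0.6
```

Scaled: 0.002 m / 0.75 = 0.0027, 0.0015 m / 0.75 = 0.002.

{"name": "servo_tool", "arguments": {"deltas": [{"linear":[0,0,0.0007],"turn":[0,0,0]},{"linear":[0,0,0.0013],"turn":[0,0,0]},{"linear":[0,0,0.002],"turn":[0,0,0]},{"linear":[0,0,0.0027],"turn":[0,0,0]},{"linear":[0,0,0.0027],"turn":[0,0,0]}]}}

```text
clock: 6.3
position: [607.9, 125.7, 36.7]
tcp_rot: [0.462, 0.887, 0.0, 0.0]
wrist_force: [-3.7, -1.4, 9.0]
grip_width: 0.502
grip_force: 4.4
```

{"name": "servo_tool", "arguments": {"deltas": [{"linear":[0,0,-0.0003],"turn":[0,0,0]},{"linear":[0,0,-0.0003],"turn":[0,0,0]}]}}

```text
clock: 6.55
position: [607.9, 125.7, 36.7]
tcp_rot: [0.462, 0.887, 0.0, 0.0]
wrist_force: [-2.7, -1.3, 7.4]
grip_width: 0.5
grip_force: 4.1
```

```bash
python3 - <<'E'
from h import *
for i in range(4):
    s=state(); print(s["clock"],s["position"].round(2),s["wrist_force"].round(1),s["ft_torque"].round(2)); capture("wrist")
E
```

```text
6.55 [607.93 125.7   36.75] [-2.7 -1.3  7.4] [-0.14  0.66 -0.01]
6.6 [607.89 125.71  36.73] [-3.  -0.6  8.8] [-0.18  0.68  0.03]
6.65 [607.9  125.73  36.73] [-3.3 -0.7  8.7] [-0.15  0.68 -0.02]
6.7 [607.88 125.71  36.72] [-3.  -0.8  9. ] [-0.1   0.69 -0.05]
```

Scaled: -0.0001 m / 0.75 = -0.0001, 0.18 rad / 1.5708 = 0.1146.

{"name": "servo_tool", "arguments": {"deltas": [{"linear":[0,0,-0.0001],"turn":[0,0,0.0509]},{"linear":[0,0,-0.0001],"turn":[0,0,0.1146]},{"linear":[0,0,-0.0001],"turn":[0,0,0.1783]},{"linear":[0,0,-0.0001],"turn":[0,0,0.2292]},{"linear":[0,0,-0.0001],"turn":[0,0,0.2546]}]}}

```text
clock: 7.38
position: [609.2, 125.5, 36.9]
tcp_rot: [0.629, 0.777, 0.001, 0.001]
wrist_force: [-0.4, -0.9, 6.3]
grip_width: 0.501
grip_force: 2.9
```

Scaled: 0.5 rad / 1.5708 = 0.3183.

{"name": "servo_tool", "arguments": {"deltas": [{"linear":[0,0,0],"turn":[0,0,0.0446]},{"linear":[0,0,0],"turn":[0,0,0.1082]},{"linear":[0,0,0],"turn":[0,0,0.1719]},{"linear":[0,0,0],"turn":[0,0,0.2355]},{"linear":[0,0,0],"turn":[0,0,0.2865]},{"linear":[0,0,0],"turn":[0,0,0.3183]}]}}

```text
clock: 8.12
position: [608.3, 126.0, 36.8]
tcp_rot: [0.802, 0.597, 0.001, 0.0]
wrist_force: [-2.2, -0.7, 6.9]
grip_width: 0.5
grip_force: 3.6
```

```bash
cat > look.py <<'E'
from fit import *
import sys
p=np.load("jig.npy");a=p[2];Rj=np.array([[np.cos(a),np.sin(a)],[-np.sin(a),np.cos(a)]])
def st():
    s=state(); R=Ro.from_quat(s["tcp_rot"]).as_matrix()
    print("t",round(s["clock"],2),s["position"].round(2),"yaw",np.degrees(np.arctan2(R[1,0],R[0,0])).round(1),"F",s["wrist_force"].round(1),"Fj",(Rj@s["wrist_force"][:2]).round(1),"jigTCP",(Rj@(s["position"][:2]-p[:2])).round(1),"q6",s["q"][5].round(2))
def marks(cams=("wrist","top","scene")):
    for n in cams:
        c=capture(n)
        for l,z in [("flat_left",20),("flat_right",20),("keeper_top",62)]:
            for m in mark_of(n,l)[:4]:
                w=Rj@(ray(c,px(m),p[3]+z)[:2]-p[:2])
                if abs(w).max()<130 and abs(w[1])<60: print(n,l,round(m["conf"],2),w.round(1))
        if n=="wrist" and len(sys.argv)>1: cv2.imwrite(sys.argv[1],c["frame"])
if __name__=="__main__": st();marks()
E
python3 look.py pics/w3.png
```

```text
t 8.12 [608.26 125.98  36.79] yaw 73.4 F [-2.2 -0.7  6.9] Fj [-2.3  0.1] jigTCP [-11.5   0.8] q6 2.07
wrist flat_left 0.85 [-11.1  52.4]
wrist flat_right 0.59 [35.5 21.4]
scene flat_right 0.91 [41.3 17.7]
scene keeper_top 0.77 [-101.9   20.5]
```

View pics/w3.png

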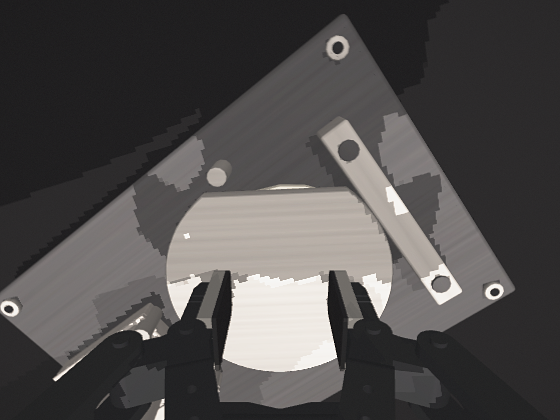

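The disc is turning with the gripper. The flat edge now runs from about (203,195) to (350,190), and the bar slopes on the right.

```bash
python3 - <<'E'
from look import *
c=capture("wrist")
g=lambda u,v:Rj@(ray(c,(u,v),p[3]+24)[:2]-p[:2])
A,B=g(203,196),g(351,190);d=B-A
print(A,B,np.linalg.norm(d),"flat normal deg",np.degrees(np.arctan2(d[1],d[0]))+90)
m=(A+B)/2; n=np.array([-d[1],d[0]])/np.linalg.norm(d); print("centre",m-40*n)
E
```

```text
[-11.53810286  53.89667317] [38.20376576 19.36080767] 60.55559016244422 flat normal deg 55.227685510123585
centre [-9.47983731  3.77174507]
```

Scaled: 0.5 rad / 1.5708 = 0.3183.

{"name": "servo_tool", "arguments": {"deltas": [{"linear":[0,0,0],"turn":[0,0,0.0446]},{"linear":[0,0,0],"turn":[0,0,0.1082]},{"linear":[0,0,0],"turn":[0,0,0.1719]},{"linear":[0,0,0],"turn":[0,0,0.2355]},{"linear":[0,0,0],"turn":[0,0,0.2865]},{"linear":[0,0,0],"turn":[0,0,0.3183]},{"linear":[0,0,0],"turn":[0,0,0.3183]}]}}

```text
clock: 9.65
position: [608.2, 126.1, 36.8]
tcp_rot: [0.925, 0.381, 0.001, -0.0]
wrist_force: [-1.4, 0.6, 7.6]
grip_width: 0.501
grip_force: 3.6
```

```bash
python3 look.py pics/w4.png
```

```text
t 9.65 [608.25 126.12  36.82] yaw 44.8 F [-1.4  0.6  7.6] Fj [-1.1  1.1] jigTCP [-11.4   0.9] q6 2.56
wrist flat_left 0.94 [11.2 48.2]
wrist flat_right 0.72 [39.1 -2.5]
scene flat_left 0.72 [15.8 41. ]
scene flat_right 0.77 [43.7 11.2]
scene keeper_top 0.61 [-98.2  18.1]
```

View pics/w4.png

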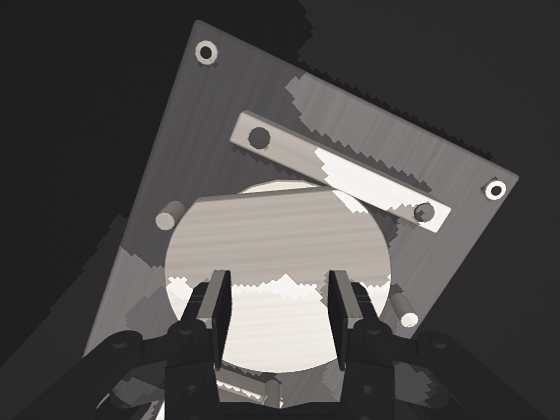

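```bash
python3 - <<'E'
from look import *
c=capture("wrist")
def rep(a,b):
    g=lambda u,v:Rj@(ray(c,(u,v),p[3]+24)[:2]-p[:2])
    A,B=g(*a),g(*b);d=B-A
    m=(A+B)/2; n=np.array([-d[1],d[0]])/np.linalg.norm(d)
    print(A.round(1),B.round(1),np.linalg.norm(d).round(1),"normal",np.degrees(np.arctan2(n[1],n[0])).round(1),"centre",(m-40*n).round(1))
rep((197,199),(339,186))
# bar check
g=lambda u,v,z:(Rj@(ray(c,(u,v),p[3]+z)[:2]-p[:2])).round(1)
print("bar top corners",g(244,111,30),g(451,209,30),g(438,233,30),g(230,141,30), "pins",g(165,220,29),g(409,320,29))
E
```

```text
[11.3 49.3] [40.1 -1.5] 58.4 normal 29.6 centre [-9.1  4.1]
bar top corners [52.  44.6] [ 51.  -44.8] [ 40.1 -45.7] [39.9 45.2] pins [-0.5 57.6] [ -1.2 -57. ]
```

Scaled: 0.0023 m / 0.75 = 0.0031, -0.001 m / 0.75 = -0.0013, 0.48 rad / 1.5708 = 0.3056.

{"name": "servo_tool", "arguments": {"deltas": [{"linear":[0,0.0007,0],"turn":[0,0,0.0446]},{"linear":[-0.0007,0.0013,0],"turn":[0,0,0.1082]},{"linear":[-0.0013,0.002,0],"turn":[0,0,0.1719]},{"linear":[-0.0013,0.0027,0],"turn":[0,0,0.2292]},{"linear":[-0.0013,0.0031,0],"turn":[0,0,0.2737]},{"linear":[-0.0013,0.0031,0],"turn":[0,0,0.3056]},{"linear":[-0.0013,0.0031,0],"turn":[0,0,0.3056]}]}}

```text
clock: 11.18
position: [610.1, 123.8, 36.9]
tcp_rot: [0.989, 0.15, 0.002, -0.0]
wrist_force: [-0.5, 0.8, 5.2]
grip_width: 0.499
grip_force: 2.9
```

```bash
python3 look.py pics/w5.png
```

```text
t 11.18 [610.08 123.82  36.91] yaw 17.3 F [-0.5  0.8  5.2] Fj [-0.2  0.9] jigTCP [-10.5  -1.9] q6 3.04
wrist flat_left 0.66 [31.1 29.6]
wrist flat_right 0.84 [ 32.3 -29. ]
scene flat_left 0.74 [30.  24.2]
scene flat_right 0.81 [ 35.3 -21.9]
scene keeper_top 0.58 [-105.3   17.1]
```

View pics/w5.png

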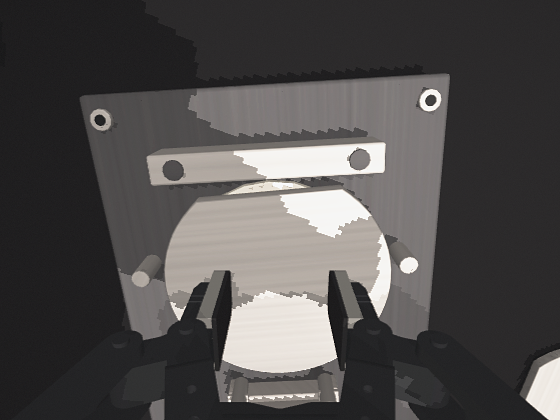

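The wrist picture shows the flat, (197,199)–(342,189), within about 1° of the bar's face and some 8 mm short of it. Now I push forward.

Scaled: 0.008 m / 0.75 = 0.0107, 0.007 m / 0.75 = 0.0093.

{"name": "servo_tool", "arguments": {"deltas": [{"linear":[0.002,-0.0001,0.0001],"turn":[0,0,0]},{"linear":[0.004,-0.0003,0.0001],"turn":[0,0,0]},{"linear":[0.006,-0.0004,0.0001],"turn":[0,0,0]},{"linear":[0.008,-0.0004,0.0001],"turn":[0,0,0]},{"linear":[0.0093,-0.0005,0.0001],"turn":[0,0,0]},{"linear":[0.0107,-0.0007,0.0001],"turn":[0,0,0]}]}}

```text
clock: 12.52
position: [616.5, 126.1, 36.8]
tcp_rot: [0.989, 0.15, 0.001, 0.0]
wrist_force: [-3.2, -1.4, 7.9]
grip_width: 0.501
grip_force: 4.0
```

Scaled: 0.004 m / 0.75 = 0.0053, 0.001 m / 0.75 = 0.0013.

{"name": "servo_tool", "arguments": {"deltas": [{"linear":[0.0013,-0.0001,0],"turn":[0,0,0]},{"linear":[0.0027,-0.0001,0],"turn":[0,0,0]},{"linear":[0.004,-0.0003,0],"turn":[0,0,0]},{"linear":[0.0053,-0.0003,0],"turn":[0,0,0]}]}}

```text
clock: 13.02
position: [618.0, 126.8, 36.5]
tcp_rot: [0.989, 0.15, -0.002, 0.0]
wrist_force: [-8.0, -2.7, 11.3]
grip_width: 0.499
grip_force: 5.8
```

```bash
python3 look.py pics/w6.png
```

```text
t 13.03 [617.96 126.83  36.53] yaw 17.3 F [-8.  -2.7 11.3] Fj [-8.5  0.3] jigTCP [-2.1 -1.8] q6 3.04
wrist flat_left 0.66 [38.3 28.3]
wrist flat_right 0.67 [ 39.6 -30. ]
wrist keeper_top 0.72 [50.5 18.4]
scene flat_left 0.8 [44.4 29.7]
scene flat_right 0.69 [ 41.5 -23.7]
scene keeper_top 0.61 [-110.    12.9]
```

Scaled: 0.003 m / 0.75 = 0.004, 0.0025 m / 0.75 = 0.0033.

{"name": "servo_tool", "arguments": {"deltas": [{"linear":[0.0007,0,-0.0004],"turn":[0,0,0]},{"linear":[0.002,-0.0001,-0.0004],"turn":[0,0,0]},{"linear":[0.0033,-0.0001,-0.0004],"turn":[0,0,0]},{"linear":[0.004,-0.0003,-0.0004],"turn":[0,0,0]}]}}

```text
clock: 14.12
position: [620.6, 127.8, 36.6]
tcp_rot: [0.989, 0.15, -0.002, 0.001]
wrist_force: [-8.8, -2.6, 11.1]
grip_width: 0.499
grip_force: 5.6
```

```bash
python3 look.py pics/w7.png
```

```text
t 14.12 [620.62 127.81  36.58] yaw 17.3 F [-8.8 -2.6 11.1] Fj [-9.2  0.7] jigTCP [ 0.7 -1.9] q6 3.04
wrist flat_left 0.59 [ 1.9 -1.3]
wrist flat_left 0.57 [40.3 28.2]
wrist flat_right 0.8 [ 38.6 -29.2]
wrist flat_right 0.2 [39.5 27.9]
scene flat_left 0.58 [42.6 29.8]
scene flat_right 0.88 [ 44.2 -26. ]
scene keeper_top 0.56 [-1.055e+02 -1.000e-01]
```

View pics/w7.png

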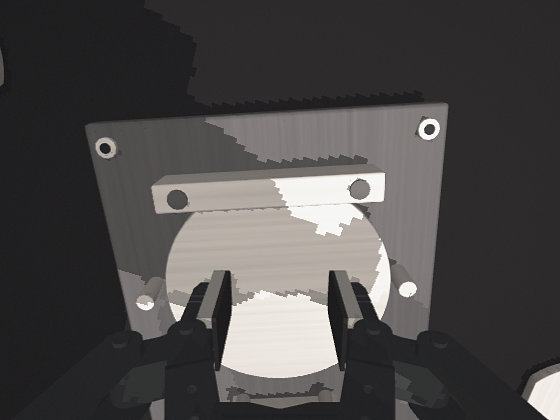

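The flat now reaches the bar along its visible length (rows 205–212), and the fingertips are slipping over the disc. I'll push a little further, then lift off.

Scaled: 0.004 m / 0.75 = 0.0053, 0.003 m / 0.75 = 0.004.

{"name": "servo_tool", "arguments": {"deltas": [{"linear":[0.0013,0,-0.0003],"turn":[0,0,0]},{"linear":[0.0027,-0.0001,-0.0003],"turn":[0,0,0]},{"linear":[0.004,-0.0003,-0.0003],"turn":[0,0,0]},{"linear":[0.0053,-0.0003,-0.0003],"turn":[0,0,0]},{"linear":[0.0053,-0.0003,-0.0003],"turn":[0,0,0]}]}}

```text
clock: 15.35
position: [624.9, 129.3, 36.6]
tcp_rot: [0.989, 0.15, -0.002, 0.0]
wrist_force: [-6.9, -3.1, 8.7]
grip_width: 0.497
grip_force: 4.4
```

Scaled: -0.1 m / 0.75 = -0.1333, -0.08 m / 0.75 = -0.1067.

{"name": "servo_tool", "arguments": {"deltas": [{"linear":[0,0,-0.0007],"turn":[0,0,0]},{"linear":[0,0,-0.0013],"turn":[0,0,0]},{"linear":[0,0,-0.002],"turn":[0,0,0]},{"linear":[0,0,-0.004],"turn":[0,0,0]},{"linear":[0,0,-0.0173],"turn":[0,0,0]},{"linear":[0,0,-0.0533],"turn":[0,0,0]},{"linear":[0,0,-0.1067],"turn":[0,0,0]},{"linear":[0,0,-0.1333],"turn":[0,0,0]}]}}

```text
clock: 16.35
position: [628.0, 130.4, 139.5]
tcp_rot: [0.989, 0.15, 0.002, -0.0]
wrist_force: [0.8, -0.3, 0.1]
grip_width: 0.499
grip_force: 0.0
```

Scaled: -0.1 m / 0.75 = -0.1333, -0.06 m / 0.75 = -0.08.

{"name": "servo_tool", "arguments": {"deltas": [{"linear":[-0.0667,0,-0.0333],"turn":[0,0,0]},{"linear":[-0.1333,0,-0.0667],"turn":[0,0,0]},{"linear":[-0.1333,0,-0.08],"turn":[0,0,0]},{"linear":[-0.1333,0,-0.08],"turn":[0,0,0]},{"linear":[-0.1333,0,-0.08],"turn":[0,0,0]}], "jaw": 0}}

```text
clock: 16.98
position: [532.1, 100.6, 195.7]
tcp_rot: [0.989, 0.15, 0.0, -0.0]
wrist_force: [-0.0, 0.5, -0.5]
grip_width: -0.002
grip_force: 0.0
```

```bash
python3 look.py pics/w8.png; python3 - <<'E'
from fit import *
f=cv2.imread("pics/w8.png");p=np.load("jig.npy");c=capture("wrist")
q=np.array([proj(c,T(p,(x,y,24))) for x in(75,-135) for y in(75,-75)])
x0,y0=np.maximum(q.min(0).astype(int),0);x1,y1=q.max(0).astype(int)
f=f[y0:y1,x0:x1];s=min(780/f.shape[1],590/f.shape[0]);print(x0,y0,s)
cv2.imwrite("pics/w8c.png",cv2.resize(f,None,fx=s,fy=s,interpolation=cv2.INTER_CUBIC))
E
```

```text
t 16.98 [532.06 100.64 195.7 ] yaw 17.3 F [-0.   0.5 -0.5] Fj [0.1 0.4] jigTCP [-91.7   3.8] q6 3.03
wrist flat_left 0.57 [41.7 27.6]
wrist flat_right 0.64 [ 40.2 -30.3]
wrist keeper_top 0.75 [-102.1    0.4]
scene flat_left 0.77 [39.6 28.3]
scene flat_right 0.63 [ 41.5 -34.8]
scene keeper_top 0.76 [-102.    14.6]
167 0 2.4686192468619246
```

View pics/w8c.png

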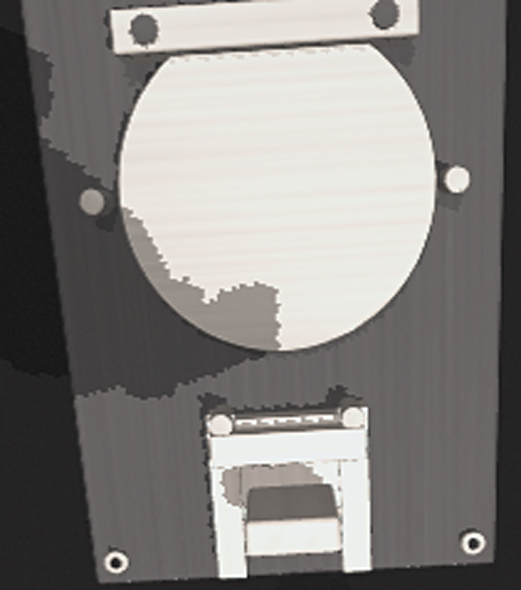

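The crop shows the seated disc between the guide pins at (92,202) and (457,180), with its flat along the bar's near face and the keeper still back. Next I check in numbers that the flat is flush, then go behind the keeper with the fingers shut.

```bash
cat > edge.py <<'E'
from look import *
def edges():
    c=capture("wrist");g=cv2.cvtColor(c["frame"],cv2.COLOR_BGR2GRAY).astype(np.float32)
    xs=np.arange(34,46,.25)
    for y in range(-32,33,8):
        q=np.array([proj(c,T(p,(x,y,24))) for x in xs],np.float32)
        v=cv2.remap(g,q[:,:1].copy(),q[:,1:].copy(),cv2.INTER_LINEAR).ravel()
        k=v.argmin();print(y,"min at",xs[k],v[k],"|",v[::4].astype(int))
    R=[]
    for a in np.radians(list(range(-170,-125,5))+list(range(130,175,5))+[180]):
        rs=np.arange(42,58,.25);q=np.array([proj(c,T(p,(r*np.cos(a),r*np.sin(a),24))) for r in rs],np.float32)
        v=cv2.remap(g,q[:,:1].copy(),q[:,1:].copy(),cv2.INTER_LINEAR).ravel()
        r=rs[np.gradient(v).argmin()];R.append((r*np.cos(a),r*np.sin(a)))
    R=np.array(R);print("circle",least_squares(lambda w:np.hypot(*(R-w[:2]).T)-50,[0,0],loss="soft_l1").x)
edges()
E
python3 edge.py
```

```text
-32 min at 39.25 77.228516 | [230 230 230 235 203  87  84 110 210 232 196  81]
-24 min at 40.5 80.9375 | [230 229 229 231 233 236 130  91 211 229 228 227]
-16 min at 40.25 73.39453 | [230 229 230 232 233 213 105 100 213 229 227 227]
-8 min at 40.0 80.17578 | [230 229 230 231 233 233  80 119 211 229 227 226]
0 min at 40.5 82.17383 | [230 229 229 231 232 216 118  96 210 229 227 227]
8 min at 40.25 72.484375 | [230 229 229 228 216 212 116  97 214 228 227 227]
16 min at 40.5 65.46875 | [229 229 230 231 233 229  66 108 214 229 227 227]
24 min at 40.5 83.146484 | [230 228 230 231 230 227 107 102 212 229 227 227]
32 min at 40.25 75.96875 | [229 228 230 234 148  82  80  98 213 229 228 227]
circle [-0.05165127 -0.18273166]
```

Scaled: 0.148 m / 0.75 = 0.1973, 0.135 m / 0.75 = 0.18, -0.057 rad / 1.5708 = -0.0363.

{"name": "servo_tool", "arguments": {"deltas": [{"linear":[-0.024,0.004,0],"turn":[0,0,-0.0191]},{"linear":[-0.048,0.0079,0.0267],"turn":[0,0,-0.0363]},{"linear":[-0.048,0.0079,0.0667],"turn":[0,0,-0.0363]},{"linear":[-0.048,0.0079,0.1067],"turn":[0,0,-0.0363]},{"linear":[-0.048,0.0079,0.1467],"turn":[0,0,-0.0363]},{"linear":[-0.048,0.0079,0.18],"turn":[0,0,-0.0363]},{"linear":[-0.048,0.0079,0.1973],"turn":[0,0,-0.0363]},{"linear":[-0.048,0.0079,0.1973],"turn":[0,0,-0.0363]}]}}

```text
clock: 18.68
position: [497.8, 83.9, 47.4]
tcp_rot: [0.984, 0.178, -0.001, -0.0]
wrist_force: [0.1, 0.2, -0.4]
grip_width: -0.005
grip_force: 0.0
```

```bash
python3 look.py pics/w9.png; python3 edge.py
```

```text
t 18.68 [497.82  83.9   47.42] yaw 20.6 F [ 0.1  0.2 -0.4] Fj [0.2 0.1] jigTCP [-129.7    0.2] q6 2.95
wrist keeper_top 0.79 [-103.3    0.3]
top flat_left 0.95 [47.1 24.3]
top flat_right 0.57 [ 37.8 -28.3]
scene flat_left 0.87 [42.4 28.4]
scene keeper_top 0.63 [-96.1  18. ]
-32 min at 34.0 0.0 | [0 0 0 0 0 0 0 0 0 0 0 0]
-24 min at 34.0 0.0 | [0 0 0 0 0 0 0 0 0 0 0 0]
-16 min at 34.0 0.0 | [0 0 0 0 0 0 0 0 0 0 0 0]
-8 min at 34.0 0.0 | [0 0 0 0 0 0 0 0 0 0 0 0]
0 min at 34.0 0.0 | [0 0 0 0 0 0 0 0 0 0 0 0]
8 min at 34.0 0.0 | [0 0 0 0 0 0 0 0 0 0 0 0]
16 min at 34.0 0.0 | [0 0 0 0 0 0 0 0 0 0 0 0]
24 min at 34.0 0.0 | [0 0 0 0 0 0 0 0 0 0 0 0]
32 min at 34.0 0.0 | [0 0 0 0 0 0 0 0 0 0 0 0]
circle [ 0.16420994 -0.47677559]
```

The flat lies at x = 40.0–40.5 all along the bar and the disc's centre is at (0,0), so it is flush. Now I push the keeper.

Scaled: 0.02 m / 0.75 = 0.0267, 0.018 m / 0.75 = 0.024.

{"name": "servo_tool", "arguments": {"deltas": [{"linear":[0.0053,0,0],"turn":[0,0,0]},{"linear":[0.0093,0,0],"turn":[0,0,0]},{"linear":[0.0133,0,0],"turn":[0,0,0]},{"linear":[0.0173,0,0],"turn":[0,0,0]},{"linear":[0.0213,0,0],"turn":[0,0,0]},{"linear":[0.024,0,0],"turn":[0,0,0]},{"linear":[0.0267,0,0],"turn":[0,0,0]},{"linear":[0.0267,0,0],"turn":[0,0,0]}]}}

```text
clock: 20.32
position: [517.2, 91.1, 47.8]
tcp_rot: [0.984, 0.178, -0.0, -0.0]
wrist_force: [-1.1, -0.0, 0.1]
grip_width: -0.006
grip_force: 0.8
```

```bash
python3 - <<'E'
from look import *
st()
c=capture("wrist");print([(round(m["conf"],2),(Rj@(ray(c,px(m),p[3]+62)[:2]-p[:2])).round(1)) for m in mark_of("wrist","keeper_top")]);st()
E
```

```text
t 20.32 [517.18  91.07  47.82] yaw 20.6 F [-1.1 -0.   0.1] Fj [-1.1  0.4] jigTCP [-1.09e+02  1.00e-01] q6 2.96
[(0.98, array([-95.1,  -0.2]))]
t 20.43 [517.18  91.1   47.83] yaw 20.6 F [-0.9 -1.2 -1.2] Fj [-1.3 -0.8] jigTCP [-1.09e+02  1.00e-01] q6 2.96
```

Scaled: 0.01 m / 0.75 = 0.0133, 0.006 m / 0.75 = 0.008.

{"name": "servo_tool", "arguments": {"deltas": [{"linear":[0.0027,0,0],"turn":[0,0,0]},{"linear":[0.0053,0,0],"turn":[0,0,0]},{"linear":[0.008,0,0],"turn":[0,0,0]},{"linear":[0.01,0,0],"turn":[0,0,0]},{"linear":[0.012,0,0],"turn":[0,0,0]},{"linear":[0.0133,0,0],"turn":[0,0,0]}]}}

```text
clock: 21.18
position: [526.5, 94.6, 47.9]
tcp_rot: [0.984, 0.178, -0.0, -0.0]
wrist_force: [-3.1, -0.6, -1.2]
grip_width: -0.001
grip_force: 1.3
```

```bash
cat > k.py <<'E'
from look import *
st()
c=capture("wrist");print([(round(m["conf"],2),(Rj@(ray(c,px(m),p[3]+62)[:2]-p[:2])).round(1)) for m in mark_of("wrist","keeper_top")])
for i in range(2): st();capture("wrist")
E
python3 k.py
```

```text
t 21.18 [526.45  94.56  47.88] yaw 20.6 F [-3.1 -0.6 -1.2] Fj [-3.1  0.5] jigTCP [-99.1   0.1] q6 2.96
[(0.94, array([-82.8,  -0.2]))]
t 21.27 [526.56  94.6   47.89] yaw 20.6 F [-2.6 -1.  -0.5] Fj [-2.8  0. ] jigTCP [-99.    0.1] q6 2.96
t 21.32 [526.56  94.6   47.93] yaw 20.6 F [-1.6 -0.4 -1.4] Fj [-1.7  0.2] jigTCP [-99.    0.1] q6 2.96
```

Scaled: 0.002 m / 0.75 = 0.0027, 0.0015 m / 0.75 = 0.002.

{"name": "servo_tool", "arguments": {"deltas": [{"linear":[0.0007,0,0],"turn":[0,0,0]},{"linear":[0.0013,0,0],"turn":[0,0,0]},{"linear":[0.002,0,0],"turn":[0,0,0]},{"linear":[0.0027,0,0],"turn":[0,0,0]}]}}

```text
clock: 21.88
position: [528.3, 95.3, 48.0]
tcp_rot: [0.984, 0.178, -0.0, -0.0]
wrist_force: [-2.3, -1.2, -1.0]
grip_width: -0.002
grip_force: 1.3
```

Scaled: 0.0008 m / 0.75 = 0.0011, 0.0004 m / 0.75 = 0.0005.

{"name": "servo_tool", "arguments": {"deltas": [{"linear":[0.0005,0,0],"turn":[0,0,0]},{"linear":[0.0011,0,0],"turn":[0,0,0]}]}}

```text
clock: 22.12
position: [528.8, 95.5, 48.0]
tcp_rot: [0.984, 0.178, -0.0, 0.0]
wrist_force: [-4.2, -1.2, -0.1]
grip_width: 0.0
grip_force: 1.8
```

```bash
python3 k.py
```

```text
t 22.12 [528.85  95.45  47.96] yaw 20.6 F [-4.2 -1.2 -0.1] Fj [-4.4  0.4] jigTCP [-96.6   0.1] q6 2.96
[(0.79, array([-81.6,   0. ]))]
t 22.23 [528.87  95.43  47.97] yaw 20.6 F [-4.  -0.5 -0.6] Fj [-4.   0.9] jigTCP [-96.5   0. ] q6 2.96
t 22.27 [528.88  95.45  48.  ] yaw 20.6 F [-3.1 -0.5  0.1] Fj [-3.1  0.6] jigTCP [-96.5   0.1] q6 2.96
```

Scaled: 0.0008 m / 0.75 = 0.0011, 0.0004 m / 0.75 = 0.0005.

{"name": "servo_tool", "arguments": {"deltas": [{"linear":[0.0005,0,0],"turn":[0,0,0]},{"linear":[0.0011,0,0],"turn":[0,0,0]}]}}

```text
clock: 22.58
position: [528.9, 95.5, 48.0]
tcp_rot: [0.984, 0.178, -0.001, 0.0]
wrist_force: [-5.2, -1.8, 2.1]
grip_width: 0.006
grip_force: 3.2
```

```bash
python3 k.py
```

```text
t 22.57 [528.94  95.49  48.  ] yaw 20.5 F [-5.2 -1.8  2.1] Fj [-5.5  0.1] jigTCP [-96.5   0.1] q6 2.96
[(0.92, array([-81.5,  -0.8]))]
t 22.68 [528.97  95.48  48.01] yaw 20.5 F [-5.4 -1.8  1.5] Fj [-5.7  0.2] jigTCP [-96.4   0.1] q6 2.96
t 22.73 [528.93  95.5   47.98] yaw 20.6 F [-5.9 -2.   2.3] Fj [-6.2  0.2] jigTCP [-96.5   0.1] q6 2.96
```

The keeper stopped at the predicted place, with about 3 N on the rim beyond its own friction. I back away and check.

Scaled: -0.15 m / 0.75 = -0.2, -0.12 m / 0.75 = -0.16.

{"name": "servo_tool", "arguments": {"deltas": [{"linear":[-0.0027,0,0],"turn":[0,0,0]},{"linear":[-0.0067,0,0],"turn":[0,0,0]},{"linear":[-0.02,0,0],"turn":[0,0,0]},{"linear":[-0.0333,0,-0.0133],"turn":[0,0,0]},{"linear":[-0.0333,0,-0.0533],"turn":[0,0,0]},{"linear":[-0.0333,0,-0.1067],"turn":[0,0,0]},{"linear":[-0.0267,0,-0.16],"turn":[0,0,0]},{"linear":[-0.0133,0,-0.2],"turn":[0,0,0]}]}}

```text
clock: 23.78
position: [520.5, 92.2, 201.0]
tcp_rot: [0.984, 0.178, 0.002, -0.0]
wrist_force: [0.1, -0.0, -1.0]
grip_width: 0.002
grip_force: 0.0
```

Scaled: 0.01 m / 0.75 = 0.0133.

{"name": "servo_tool", "arguments": {"deltas": [{"linear":[0.0133,0,0],"turn":[0,0,0]},{"linear":[0.0133,0,0],"turn":[0,0,0]},{"linear":[0.0133,0,0],"turn":[0,0,0]}]}}

```text
clock: 24.15
position: [528.5, 95.5, 196.4]
tcp_rot: [0.984, 0.178, -0.002, 0.0]
wrist_force: [0.2, 0.9, 0.7]
grip_width: 0.001
grip_force: 0.0
```

```bash
python3 look.py pics/w10.png; python3 edge.py; python3 - <<'E'
from look import *
# pin-rim gap: dark profile along pin lines, at disc-top height
c=capture("wrist");g=cv2.cvtColor(c["frame"],cv2.COLOR_BGR2GRAY).astype(np.float32)
for y in (-22,22):
    xs=np.arange(-36,-60,-1.);q=np.array([proj(c,T(p,(x,y,24))) for x in xs],np.float32)
    print(y,cv2.remap(g,q[:,:1].copy(),q[:,1:].copy(),cv2.INTER_LINEAR).ravel().astype(int))
E
```

```text
t 24.15 [528.46  95.49 196.39] yaw 20.6 F [0.2 0.9 0.7] Fj [0.6 0.8] jigTCP [-96.9   0.2] q6 2.96
wrist flat_left 0.62 [41.3 26.8]
wrist flat_right 0.83 [ 40.9 -29.6]
wrist keeper_top 0.92 [-80.4  -1.1]
scene flat_left 0.6 [46.  39.9]
scene flat_right 0.88 [ 47.8 -24.3]
scene keeper_top 0.67 [-81.4  10.7]
-32 min at 40.25 74.80078 | [230 230 230 235 210  81  74 107 210 231 231 104]
-24 min at 40.25 72.74512 | [231 229 229 232 233 233  96 105 207 230 228 227]
-16 min at 40.25 73.46484 | [231 229 229 232 231 216  97 101 206 229 227 227]
-8 min at 40.25 72.25195 | [231 229 229 232 233 232 100 103 207 229 226 226]
0 min at 40.75 70.359375 | [230 229 229 232 232 216 101  97 209 229 227 226]
8 min at 40.25 72.802734 | [230 229 229 232 217 219 100 104 209 228 227 226]
16 min at 40.75 63.382812 | [230 229 229 231 232 216 105  95 209 229 227 228]
24 min at 40.25 72.34375 | [230 228 229 231 232 226 106 103 210 230 227 227]
32 min at 40.75 65.30664 | [229 228 230 233 141  84  86  90 207 230 229 226]
circle [-0.03236167 -0.16226927]
-22 [235 234 234 234 233 232 232 234 238 188  84 116 238 234 232 232 231 233
 212 203 239 238 238 238]
22 [146 147 148 147 145 144 143 146 146 102  85  89 147 150 145 144 143 143
 138 150 165 167 167 164]
```

```bash
python3 -c "
from plant import sign_off
print(sign_off())"
```

```text
the job is handed in; nothing more can be done
None
```

The disc is turned with its flat flush along the bar, the keeper is slid up until it stopped against the rim (about 3 N on the disc), the arm is clear, and the job is handed in at about 24 s of the 72 s limit.

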